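# Shut the dust extractor's filter hatch and lock its quarter-turn stud with the hatch key

### The job

The filter in the shoe bench's dust extractor has been changed: swing its hatch shut, take the red hatch key from the wooden tool block, push the slotted stud in with it and turn it a quarter turn clockwise until it is home and springs up locked. Then stand the key back in its own pocket in the block. Don't force anything - a light hand is enough everywhere - and leave the other things on the bench as they are.

Things in the scene. Friction and masses are not known exactly. Their poses are not given: they have to be found in the camera images.
- extractor: bench dust extractor, a green sheet-steel cabinet 320 x 340 x 150 (x, y, z), too heavy to shift. Origin: centre of its underside, on the bench. Its x axis points from its front to its rear (the front, -x, faces the robot), y to its left, z up. Its top carries the hatch over the front half and, at x = +108 mm, a round intake 100 mm across and 28 mm high.
- hatch (a joint): angle of the hatch, rad: 0 shut, grows as its front edge swings up; starts at 0.35 to 0.8. A grey plate 210 x 190 x 5 mm, 0.3 kg, over the front half of the extractor's top, hinged along its rear edge (see hatch_hinge). The hinge is stiff and the hatch stays where it is left; 1 to 4 N down at its front edge swings it shut.
- hatch_hinge (a point): middle of the hatch's hinge line, fixed on the extractor at x = +55, z = 152 mm in its frame; extractor's axes, the hinge line runs along y. The underside of the hatch passes through this line; the plate reaches 205 mm from it towards the front.
- hatch_edge (a point): middle of the hatch's front edge, on its upper face; turns with the hatch (x from front to hinge, y to the extractor's left, z out of the upper face).
- lock_centre (a point): nominal centre of the stud head, on the hatch 173 mm from the hinge line, level with the unpressed head's top (3 mm above the plate; 160 mm above the bench when shut); axes as hatch_edge. Head: steel disc 29 mm across with a slot right across it 4 mm wide, 5 mm deep, in a black ring. The stud floats stiffly (1.5 N): its true axis is up to 2.5 mm off in x and y, in no reading: feel for the slot.
- lock_turn (a joint): turn of the stud, rad, clockwise from above. 0: slot along the hatch's y, to the red marks (open); 1.57: along its x, to the green marks (locked); stops at 1.62; starts within 0.08 of 0. With the hatch shut and the stud not pushed in it turns no further than 0.4; pushed in 4.5 to 6.5 mm it turns with 0.1 N m. Let go at 1.3 to 1.62 it springs up into its seat and holds the hatch.
- lock_push (a joint): how far the stud is pushed in along its axis, m: 0 at rest, 0.0065 at its hard stop. The spring takes 4 N to start moving, 9.4 N at 4.5 mm and 11.8 N at 6.5 mm. Locked and let go it stands at about 0.002; let go part way round it stays at about 0.0045.
- tool_block: wooden tool block 80 x 170 x 40 (x, y, z), fixed. Origin: centre of its underside. It holds the key at y = +45 mm and an awl at y = -45 mm.
- tool_block_hole0 (a point): centre of the mouth of the key's pocket, on the block's top face (40 mm above the bench); the block's axes. The pocket is 7 mm along x, 25 mm along y and 34 mm deep.
- key: hatch key, 60 g, 72 mm tall, standing with its blade in the pocket. Origin: centre of the blade's lower end; z up along the key. The steel blade is 2.5 mm thick (x), 20 mm wide (y) and 28 mm long (z = 0 to 28); above it a red flat grip 12 mm thick (x), 36 mm wide (y), 44 mm tall (z = 28 to 72). In the pocket the grip's lower face rests on the block, so the origin is 28 mm below the pocket's mouth.
- awl: awl with a light wooden handle 28 mm across, standing in the block, its top 56 mm above the block. Origin: lower end of its steel, 24 mm below the block's top.
- polish_tin: red shoe polish tin, 80 mm across, 28 high. Origin: centre of its underside.
- spool: white thread spool, 44 mm across, 70 high, standing. Origin: centre of its underside.
- shoe_brush: shoe brush lying on its dark bristles, wooden back up, 55 x 160 x 46 (x, y, z). Origin: centre of its underside.
- hammer: hammer with a dark wooden handle, 260 mm long along its x, head at +x. Origin: under the middle of its length.
- glue_tin: tin with a yellow label, 90 mm across, 110 high. Origin: centre of its underside.
- rubber_heel: black rubber heel block, about 65 x 65 x 20. Origin: its underside, near the middle.
- shoe_last: yellowish plastic shoe last 260 long (x, toe at +x), 80 wide, 100 high. Origin: its underside, mid length.

How it is judged:
On the way, in this order (a step that is already met when the one before it is completed fails the run):
1. the hatch is shut (value of joint hatch below 0.03 rad), for 0.2 s.
2. the stud is pushed in by the key and turned to the locked mark, hatch shut (value of joint lock_turn above 1.25 rad and value of joint hatch below 0.03 rad and contact force between key and extractor above 0.5 N), for 0.1 s.
At the end, for the whole second after the job is handed in: The hatch is shut (within 0.03 rad), its stud turned to the locked mark (more than 1.25 rad) and sprung up in its seat (pushed in less than 3.2 mm), and the key stands at rest and upright (within 0.12 rad) in its own pocket, within 6 mm of the pocket's centre and down to within 4 mm of fully home (value of joint hatch below 0.03 rad and value of joint lock_turn above 1.25 rad and value of joint lock_push below 0.0032 m and horizontal distance between key and tool_block_hole0 below 0.006 m and z of key in the frame of tool_block_hole0 below -0.024 m and angle between key's own z axis and vertical below 0.12 rad and linear speed of key below 0.02 m/s); the robot touches nothing.
It fails at once if the key is forced: more than 35 N between the key and the extractor or its hatch and stud (contact force between key and extractor above 35 N).
It fails at once if the hand or its fingers press on the extractor or its hatch with more than 60 N (contact force between any of the fingers, the arm and extractor above 60 N).
It fails at once if the key is rammed into the block with more than 60 N (contact force between key and tool_block above 60 N).
It fails at once if the awl is moved by more than 20 mm (distance of awl from where it was at the start of the episode above 0.02 m).
It fails at once if another thing on the bench is moved by more than 30 mm (distance of any of polish_tin, spool, shoe_brush, hammer, glue_tin, rubber_heel, shoe_last from where it was at the start of the episode above 0.03 m).
It also fails if it takes over 72 s, if anything falls off the work surface, if the arm or the gripper's body presses on something with over 40 N, if the wrist force passes 120 N, or if a joint passes its speed limit or range.

### The arm

A 6-joint arm with a two-finger parallel gripper is mounted at the origin on the work surface. World frame = base frame: x ahead of the robot, y to its left, z up, the work surface at z = 0. Lengths are in m, angles in rad, forces in N, time in s.
With the tool pointing down it reaches from about 0.275 to 0.825 m from the base axis. Payload 5.2 kg.
Tool frame: the origin (TCP) lies at the very end of the fingers, on their centre line; the grasp point (between the pads) lies 19 mm behind it; z points along the fingers, y is the line along which they close (so a half turn about z gives the same grasp; the last joint's range is limited). The gripper opens to 93 mm and grips with 3 to 60 N. Pads are 15 mm wide; open, the fingers measure 128 mm over their backs; the gripper's body (75 mm by 188 mm) begins 65 mm behind the grasp point.
Start: joints at [-1.312, 0.259, 1.535, -0, 1.348, -0.203], TCP at [0.245, -0.492, 0.219] pointing down, gripper open.
Joint ranges: [-3.14, 3.14], [-0.91, 2.08], [0.19, 2.58], [-1.22, 4.36], [0.22, 2.71], [-3.12, 3.12]. Speed limits (rad/s): [2.57, 2.57, 3.14, 3.14, 3.14, 3.14].

### API

Orientations are given as a rotation vector (axis times angle).
In Python, from rig import manip gives the robot as it stands.
- The arm moves only by the shell command python3 nudge.py 'ROWS' [FORCE]. ROWS is a JSON list of rows, 1 to 12 of them, each an object with the fields aperture (the finger opening in m), sx, sy, sz (the shift in m), ax, ay, az (a rotation vector in rad); a field left out counts as zero (the opening has to be given); each row is the pose to reach, as a shift and turn from the pose commanded when the command began, along the tool's axes at that moment; what a row does not reach only later rows make up. A row lasts 1/10 s, in which the tool goes at most 0.05 m and 0.15 rad, less where a joint would pass 70% of its speed; a pose out of reach is approached as far as the arm can. The fingers move at their own pace and stop on an object; FORCE is the grip in N (left out, the last holds). Time passes only in rows, so rows that do not move let the fingers close. It prints the time, the measured TCP pose, the force, the opening and the grip force at its end. Input that does not fit is refused with a message, and nothing moves.
- manip.observe(): the state, without advancing time (a new reading comes with each control period).
- manip.read_camera(name): name is "scene" or "top"; returns the picture (480x640x3 uint8, red, green, blue); there is no depth.
- manip.camera_model(name): a dict with "fx", "fy", "cx", "cy" (pixels), "k1" (the pictures are not rectified: a ray, as slopes to the right and down, at radius r is drawn at 1 + k1 r^2 times it, then the intrinsics apply), "world_from_camera" (4x4, takes a point from camera to world coordinates). Camera axes: x right, y down, z forward; pixel columns grow to the right and rows downward; lengths in m; the calibration is good to about 2 mm. A picture is of the moment at which its call begins. camera_model takes no time and is no camera call.
- manip.hand_in(): hands the job in; it is judged then, once.
The state is a dict: "time_s": time; "joint_pos": joint angles; "qvel": joint speeds; "joint_efforts": joint torques, N m; "tcp_pos": TCP position; "ee_rot": TCP orientation; "force": force on the tool from outside, world axes, zero at the start; "moment": the same for the moment, N m; "opening": finger opening in m; "finger_force": force on a finger pad.
Only numpy, scipy, OpenCV 4.12 (cv2) and the standard library are available. Lean on these libraries where they do the work, as an engineer would, in place of code of your own. Each camera call takes 0.05 s, during which the arm holds its last target. There are 200 camera calls.

## Working session

There is one attempt and no reset: what is moved stays moved. The work goes in short steps, Python scripts to look and compute and a shell command to move; the robot and the scene stay as the last step left them, time stands still between calls to the robot, and variables do not carry over. Pictures are saved under pics/ and viewed, at most 10 in all, crops included, and the job is handed in when it is done.

```bash
ls; mkdir -p pics
python3 - <<'E'
from rig import manip
import cv2,numpy as np
for n in("scene","top"):
    im=manip.read_camera(n); cv2.imwrite(f"pics/{n}0.png",im[:,:,::-1]); m=manip.camera_model(n); print(n,{k:(np.round(v,4).tolist() if k=="world_from_camera" else v) for k,v in m.items()})
print(manip.observe())
E
```

```text
nudge.py
pics
rig.py
scene {'fx': 563.498072637685, 'fy': 563.498072637685, 'cx': 320.6433327640011, 'cy': 246.23221916045082, 'k1': -0.06644764797695134, 'world_from_camera': [[0.4816, 0.7266, -0.4901, 1.3499], [0.8763, -0.4085, 0.2555, -0.4177], [-0.0146, -0.5525, -0.8334, 1.4953], [0.0, 0.0, 0.0, 1.0]]}
top {'fx': 541.6057370042859, 'fy': 541.6057370042859, 'cx': 305.2502468732742, 'cy': 238.57376325926563, 'k1': -0.039909216944544246, 'world_from_camera': [[-0.0246, -0.9846, 0.1732, 0.239], [-0.9996, 0.026, 0.0058, -0.0036], [-0.0102, -0.173, -0.9849, 1.7943], [0.0, 0.0, 0.0, 1.0]]}
{'time_s': 0.1, 'joint_pos': array([-1.31179853e+00,  2.59262825e-01,  1.53597916e+00, -5.65775331e-05,
        1.34801375e+00, -2.02829923e-01]), 'qvel': array([-0.00030182, -0.00057619, -0.00164848,  0.00205771,  0.00129133,
       -0.00125444]), 'joint_efforts': array([ 2.70823941e-03, -4.38211441e+01, -2.84641618e+01,  7.20696151e-02,
        3.62333539e-02, -3.88600802e-05]), 'tcp_pos': array([ 0.24492742, -0.49188902,  0.21790257]), 'ee_rot': array([-3.05658610e+00, -7.18646640e-01,  1.59896061e-04]), 'force': array([ 0.3230052 , -0.16815827,  0.08983802]), 'moment': array([-0.02536334,  0.04782064, -0.00942905]), 'finger_force': 0.0, 'opening': 0.09302433022963888}
```

View pics/scene0.png

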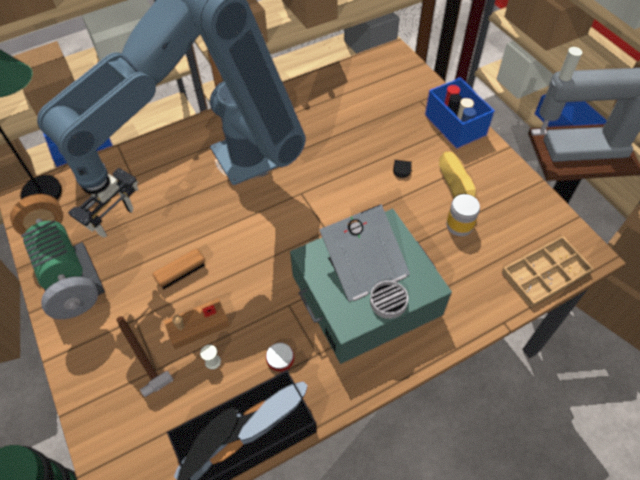

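View pics/top0.png

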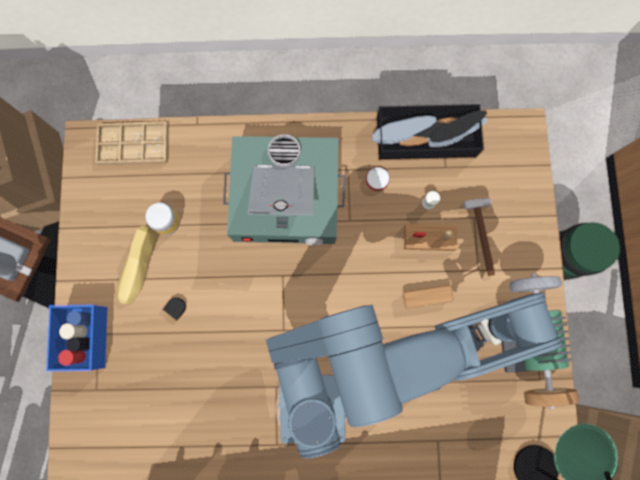

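Scene: the extractor's hatch is open (scene ≈(365,250), top ≈(282,190)). The block with the key (red grip) is at scene (209,311) and top (419,234), and the awl is at top (448,233). Next I'll zoom in on both views.

```bash
cat > h.py <<'E'
import numpy as np,cv2
from rig import manip
def cam(n):
    m=manip.camera_model(n); return m,np.array(m["world_from_camera"])
def ray(n,u,v):
    m,T=cam(n); K=np.array([[m["fx"],0,m["cx"]],[0,m["fy"],m["cy"]],[0,0,1.]])
    p=cv2.undistortPoints(np.array([[[u,v]]],float),K,np.array([m["k1"],0,0,0,0.]),)[0,0]
    d=T[:3,:3]@np.array([p[0],p[1],1]); return T[:3,3],d/np.linalg.norm(d)
def onz(n,u,v,z):
    o,d=ray(n,u,v); return o+d*(z-o[2])/d[2]
def tri(a,b):
    (o1,d1),(o2,d2)=ray("scene",*a),ray("top",*b)
    s=np.linalg.lstsq(np.c_[d1,-d2],o2-o1,rcond=None)[0]
    p,q=o1+d1*s[0],o2+d2*s[1]; return (p+q)/2,np.linalg.norm(p-q)
def proj(n,P):
    m,T=cam(n); c=T[:3,:3].T@(np.array(P)-T[:3,3]); x,y=c[:2]/c[2]; f=1+m["k1"]*(x*x+y*y)
    return np.array([m["fx"]*x*f+m["cx"],m["fy"]*y*f+m["cy"]])
def blob(im,mask,roi):
    x0,y0,x1,y1=roi; m=np.zeros(mask.shape,np.uint8); m[y0:y1,x0:x1]=mask[y0:y1,x0:x1]
    k,l,s,c=cv2.connectedComponentsWithStats(m); i=1+np.argmax(s[1:,4]); return c[i],s[i],(l==i)
E
python3 - <<'E'
from h import *
s=cv2.imread("pics/scene0.png");t=cv2.imread("pics/top0.png")
def crop(im,x,y,w,h,k): return cv2.resize(im[y:y+h,x:x+w],None,fx=k,fy=k,interpolation=cv2.INTER_CUBIC)
a=crop(t,220,125,133,125,3);b=crop(s,285,195,133,125,3)
c=crop(t,395,190,100,75,4);d=crop(s,150,280,100,75,4)
a=a[:,:399];b=b[:,:399]
out=np.zeros((600,800,3),np.uint8); 
out[:300,:400]=c; out[:300,400:800]=d
cv2.imwrite("pics/blk.png",out[:300])
o=np.zeros((375,800,3),np.uint8);o[:,:399]=a;o[:,400:799]=b;cv2.imwrite("pics/ext.png",o)
E
```

```text
(no output)
```

View pics/blk.png

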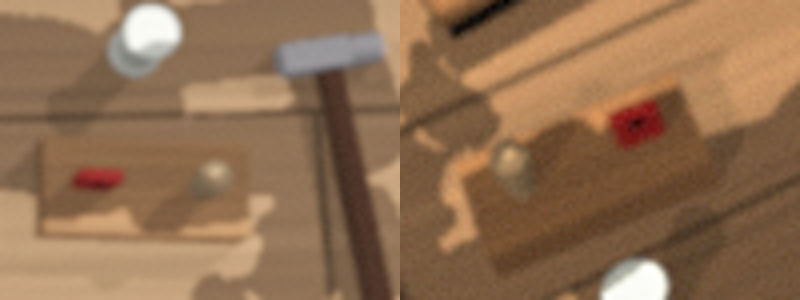

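View pics/ext.png

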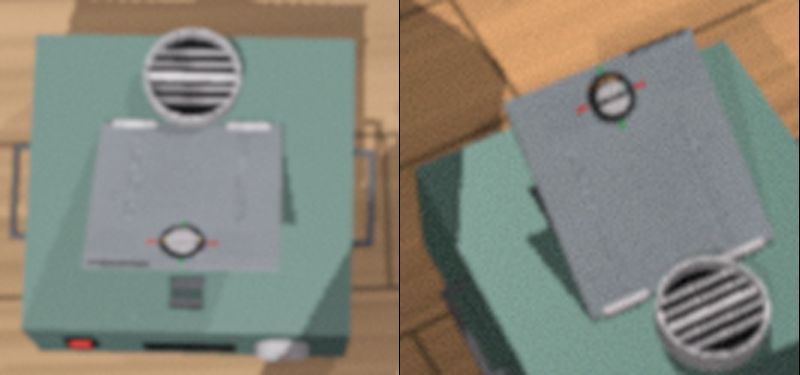

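Run:
```python
from h import *
np.set_printoptions(precision=4,suppress=True)
S=cv2.imread("pics/scene0.png");T=cv2.imread("pics/top0.png")
def red(im,roi):
    x0,y0,x1,y1=roi; a=im.astype(float)[y0:y1,x0:x1]; w=np.clip(a[:,:,2]-2.2*np.maximum(a[:,:,1],a[:,:,0])-5,0,60)
    Y,X=np.mgrid[y0:y1,x0:x1]; c=np.array([(w*X).sum(),(w*Y).sum()])/w.sum()
    C=np.cov(np.c_[X.ravel(),Y.ravel()].T,fweights=None,aweights=w.ravel()); return c,(w>10).sum(),np.linalg.eigh(C)
r=[red(S,(195,298,222,322)),red(T,(410,226,430,242))]
for q in r: print(q[0],q[1],q[2][0],q[2][1][:,1])
print("grip",tri(r[0][0],r[1][0]))
# block edges in top/scene crops (x4)
bt=lambda u,v:(395+u/4,190+v/4); bs=lambda u,v:(150+(u-400)/4,280+v/4)
for n,u in dict(tl=(43,140),tr=(248,147),bl=(40,230),br=(247,218)).items(): print("blk top",n,onz("top",*bt(*u),.04))
for n,u in dict(a=(465,183),b=(680,83),c=(712,158),d=(500,272)).items(): print("blk scene",n,onz("scene",*bs(*u),.04),onz("scene",*bs(*u),.0))
print("awl",tri(bs(515,168),bt(215,179)))
et=lambda u,v:(220+u/3,125+v/3); es=lambda u,v:(285+(u-400)/3,195+v/3)
for n,(a,b) in dict(ring=((611,97),(182,241)),fL=((690,32),(83,265)),fR=((510,103),(278,270)),rL=((770,240),(105,124)),rR=((597,318),(283,122)),redL=((642,85),(152,241)),redR=((582,109),(213,243))).items(): print(n,tri(es(*a),et(*b)))
for n,u in dict(rL=(38,35),rR=(355,38),fL=(24,328),fR=(350,335)).items(): print("ext",n,onz("top",*et(*u),.15))
```

```text
[208.8657 310.4389] 97 [ 5.5684 10.5968] [-0.9322  0.362 ]
[419.0101 234.247 ] 38 [0.9239 8.0581] [-0.9995  0.03  ]
grip (array([ 0.5469, -0.3625,  0.068 ]), np.float64(0.0006708789217611215))
blk top tl [ 0.5842 -0.3261  0.04  ]
blk top tr [ 0.5738 -0.4952  0.04  ]
blk top bl [ 0.5091 -0.3193  0.04  ]
blk top br [ 0.5146 -0.49    0.04  ]
blk scene a [ 0.5169 -0.4885  0.04  ] [ 0.494  -0.4904  0.    ]
blk scene b [ 0.5176 -0.3207  0.04  ] [ 0.4947 -0.3181  0.    ]
blk scene c [ 0.5849 -0.3246  0.04  ] [ 0.5639 -0.3221  0.    ]
blk scene d [ 0.5937 -0.4909  0.04  ] [ 0.5729 -0.4929  0.    ]
awl (array([ 0.5422, -0.4541,  0.0754]), np.float64(0.0052524554452154084))
ring (array([0.6108, 0.075 , 0.2517]), np.float64(1.6975883312606916e-05))
fL (array([0.588 , 0.1717, 0.2599]), np.float64(0.0018318998810694575))
fR (array([ 0.5781, -0.0146,  0.2633]), np.float64(0.006684232187240873))
rL (array([0.7631, 0.1589, 0.1535]), np.float64(7.347281900199905e-05))
rR (array([ 0.7581, -0.026 ,  0.1625]), np.float64(0.004798275710541624))
redL (array([0.6123, 0.1054, 0.2509]), np.float64(0.002440878516394147))
redR (array([0.6085, 0.0454, 0.2505]), np.float64(0.001240005373517739))
ext rL [0.8652 0.2301 0.15  ]
ext rR [ 0.852  -0.1074  0.15  ]
ext fL [0.5477 0.2447 0.15  ]
ext fR [ 0.5315 -0.0909  0.15  ]
```

```bash
cat > go.py <<'E'
# prints shift/turn in tool axes to reach world x y z yaw(psi: angle of tool x)
import sys; from h import *; from scipy.spatial.transform import Rotation as R
x,y,z,psi=map(float,sys.argv[1:]); s=manip.observe(); A=R.from_rotvec(s["ee_rot"])
G=R.from_euler("z",psi)*R.from_euler("x",np.pi)
print(np.round(A.inv().apply(np.array([x,y,z])-s["tcp_pos"]),4),np.round((A.inv()*G).as_rotvec(),4),"q6",s["joint_pos"][5].round(3),"t",s["time_s"],"F",np.round(s["force"],2),"M",np.round(s["moment"],3))
E
python3 go.py .245 -.492 .32 .462; python3 go.py .60 .03 .32 1.571
python3 nudge.py '[{"aperture":0,"sz":-0.1},{"aperture":0,"sz":-0.1},{"aperture":0,"sx":0.55,"sy":-0.309,"sz":-0.1,"az":-1.109},{"aperture":0,"sx":0.55,"sy":-0.309,"sz":-0.1,"az":-1.109},{"aperture":0,"sx":0.55,"sy":-0.309,"sz":-0.1,"az":-1.109},{"aperture":0,"sx":0.55,"sy":-0.309,"sz":-0.1,"az":-1.109},{"aperture":0,"sx":0.55,"sy":-0.309,"sz":-0.1,"az":-1.109},{"aperture":0,"sx":0.55,"sy":-0.309,"sz":-0.1,"az":-1.109},{"aperture":0,"sx":0.55,"sy":-0.309,"sz":-0.1,"az":-1.109},{"aperture":0,"sx":0.55,"sy":-0.309,"sz":-0.1,"az":-1.109},{"aperture":0,"sx":0.55,"sy":-0.309,"sz":-0.1,"az":-1.109},{"aperture":0,"sx":0.55,"sy":-0.309,"sz":-0.1,"az":-1.109}]' 20; python3 go.py .60 .03 .32 1.571
```

```text
time_s: 1.3
tcp_pos: [0.5268, -0.0769, 0.3184]
ee_rot: [-2.221, -2.221, 0.0]
force: [0.2, -1.7, 0.6]
opening: 0.0023
finger_force: 0.0
[ 0.1069  0.0732 -0.0016] [-0.0004  0.     -0.0001] q6 -0.355 t 1.3 F [ 0.25 -1.72  0.63] M [-0.072 -0.09  -0.012]
```

```bash
python3 nudge.py '[{"aperture":0,"sx":0.107,"sy":0.073},{"aperture":0,"sx":0.107,"sy":0.073},{"aperture":0,"sx":0.107,"sy":0.073},{"aperture":0,"sx":0.107,"sy":0.073,"sz":0.03},{"aperture":0,"sx":0.107,"sy":0.073,"sz":0.05},{"aperture":0,"sx":0.107,"sy":0.073,"sz":0.065},{"aperture":0,"sx":0.107,"sy":0.073,"sz":0.08},{"aperture":0,"sx":0.107,"sy":0.073,"sz":0.09},{"aperture":0,"sx":0.107,"sy":0.073,"sz":0.1},{"aperture":0,"sx":0.107,"sy":0.073,"sz":0.11},{"aperture":0,"sx":0.107,"sy":0.073,"sz":0.12},{"aperture":0,"sx":0.107,"sy":0.073,"sz":0.13}]'; python3 nudge.py '[{"aperture":0,"sz":0.008},{"aperture":0,"sz":0.016},{"aperture":0,"sz":0.022},{"aperture":0,"sz":0.026},{"aperture":0,"sz":0.028},{"aperture":0,"sz":0.03},{"aperture":0,"sz":0.03}]'
```

```text
time_s: 2.5
tcp_pos: [0.5993, 0.028, 0.1881]
ee_rot: [2.221, 2.221, 0.0]
force: [-0.4, 0.5, 0.4]
opening: 0.0005
finger_force: 0.2
time_s: 3.2
tcp_pos: [0.5992, 0.0281, 0.1586]
ee_rot: [-2.221, -2.221, -0.0]
force: [-0.6, 0.8, -0.6]
opening: 0.0008
finger_force: 0.0
```

```bash
python3 nudge.py '[{"aperture":0,"sz":0.001},{"aperture":0,"sz":0.002},{"aperture":0,"sz":0.003},{"aperture":0,"sz":0.003},{"aperture":0,"sz":0.003}]';python3 - <<'E'
from h import *
for n,(x,y,w,h,k) in dict(scene=(285,195,133,125,3),top=(220,125,133,125,3)).items():
    im=manip.read_camera(n)[:,:,::-1]; cv2.imwrite(f"pics/{n}1.png",im)
a=[cv2.resize(cv2.imread(f"pics/{n}1.png")[y:y+125,x:x+133],None,fx=3,fy=3,interpolation=cv2.INTER_CUBIC) for n,x,y in(("top",220,125),("scene",285,195))]
cv2.imwrite("pics/ext1.png",np.hstack(a))
E
```

```text
time_s: 3.7
tcp_pos: [0.5995, 0.0281, 0.1573]
ee_rot: [2.22, 2.221, 0.001]
force: [-3.0, 1.1, 7.1]
opening: 0.0006
finger_force: 3.9
```

View pics/ext1.png

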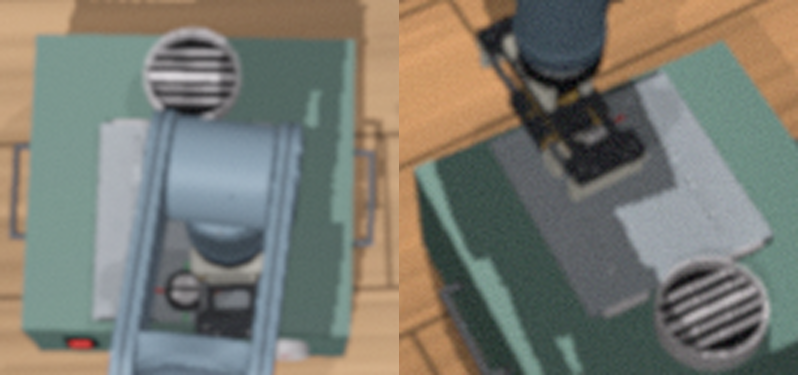

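The hatch now lies flat. The ring sits at top crop (185,290), which is full-image (281.7,221.7), and contact was 7 N at z = 0.157. I'll retreat to above the key next.

```bash
python3 go.py .547 -.3625 .20 1.571; python3 nudge.py '[{"aperture":0,"sz":-0.05},{"aperture":0,"sz":-0.1},{"aperture":0.05,"sx":-0.39,"sy":-0.053,"sz":-0.1},{"aperture":0.05,"sx":-0.39,"sy":-0.053,"sz":-0.1},{"aperture":0.05,"sx":-0.39,"sy":-0.053,"sz":-0.1},{"aperture":0.05,"sx":-0.39,"sy":-0.053,"sz":-0.1},{"aperture":0.05,"sx":-0.39,"sy":-0.053,"sz":-0.1},{"aperture":0.05,"sx":-0.39,"sy":-0.053,"sz":-0.1},{"aperture":0.05,"sx":-0.39,"sy":-0.053,"sz":-0.1},{"aperture":0.05,"sx":-0.39,"sy":-0.053,"sz":-0.1},{"aperture":0.05,"sx":-0.39,"sy":-0.053,"sz":-0.1},{"aperture":0.05,"sx":-0.39,"sy":-0.053,"sz":-0.1}]'
python3 - <<'E'
from h import *
for n,x,y in(("top",220,125),("scene",285,195)):
    im=manip.read_camera(n)[:,:,::-1]; cv2.imwrite(f"pics/{n}2.png",im)
a=[cv2.resize(cv2.imread(f"pics/{n}2.png")[y:y+w,x:x+w],(400,400),interpolation=cv2.INTER_CUBIC) for n,x,y,w in(("top",260,200,40),("scene",325,215,60))]
cv2.imwrite("pics/ring2.png",np.hstack(a))
E
python3 go.py .547 -.3625 .20 1.571
```

```text
[-0.3906 -0.0525 -0.0427] [ 0.0016  0.0003 -0.0001] q6 -0.139 t 3.8 F [-3.02 -0.32  7.6 ] M [0.068 0.455 0.033]
time_s: 5.0
tcp_pos: [0.5457, -0.3628, 0.2551]
ee_rot: [-2.223, -2.218, -0.001]
force: [-0.7, 0.2, -0.2]
opening: 0.0495
finger_force: 0.0
[-0.0017  0.0006  0.0556] [-0.     -0.0007  0.0004] q6 -0.755 t 5.1 F [ 0.36  0.79 -0.46] M [-0.019 -0.102 -0.027]
```

View pics/ring2.png

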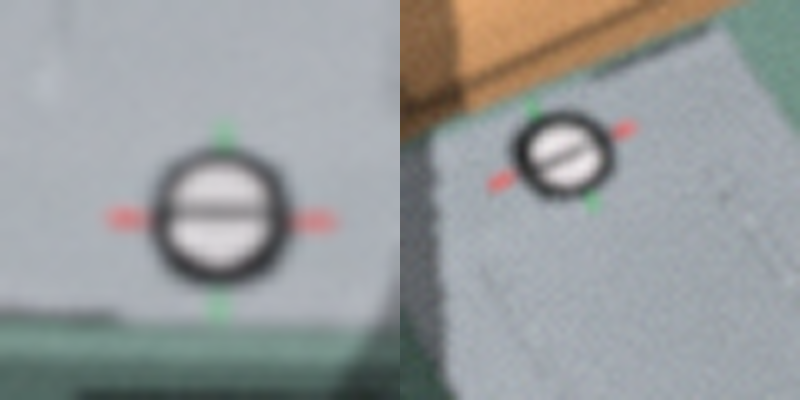

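Closed hatch: in the top view the ring centre is at about (282,221.7), and the slot lies at about v=221.2, so slightly towards +x. In the scene view the ring is at about (349.4,238.2). I'll measure it more finely.

Run:
```python
from h import *
np.set_printoptions(precision=4,suppress=True)
C={}
for n,x,y,w in(("top",260,200,40),("scene",325,215,60)):
    im=np.mean([manip.read_camera(n).astype(float) for _ in range(3)],0)
    g=cv2.resize(im[y:y+w,x:x+w].astype(np.float32),None,fx=8,fy=8,interpolation=cv2.INTER_CUBIC)
    G=g.mean(2); f=lambda p:(np.array(p)+.5)/8-.5+[x,y]
    c0=(np.array({"top":(282,221.7),"scene":(349.4,238.2)}[n])-[x,y]+.5)*8
    # ring: flood of disc+ring via dark contour
    Y,X=np.mgrid[:G.shape[0],:G.shape[1]]; near=np.hypot(X-c0[0],Y-c0[1])<75
    dark=((G<95)&near).astype(np.uint8); cs,_=cv2.findContours(dark,cv2.RETR_EXTERNAL,cv2.CHAIN_APPROX_NONE)
    c=max(cs,key=cv2.contourArea); e=cv2.fitEllipse(c); M=cv2.moments(c); ring=f((M["m10"]/M["m00"],M["m01"]/M["m00"])) 
    br=((G>150)&(cv2.pointPolygonTest and near)).astype(np.uint8)*0
    fill=cv2.drawContours(np.zeros_like(dark),[c],-1,1,-1); br=((G>150)&(fill>0)).astype(np.uint8)
    h=cv2.convexHull(np.argwhere(br)[:,::-1].astype(np.int32)); M=cv2.moments(h); disc=f((M["m10"]/M["m00"],M["m01"]/M["m00"]))
    r=(g[:,:,0]-np.maximum(g[:,:,1],g[:,:,2])>35)&(np.hypot(X-c0[0],Y-c0[1])<130); k,l,s,cc=cv2.connectedComponentsWithStats(r.astype(np.uint8)); i=np.argsort(-s[1:,4])[:2]+1
    C[n]=dict(ring=ring,disc=disc,reds=sorted([tuple(f(cc[j])) for j in i])); print(n,e,C[n])
    # slot: darkness-weighted pts inside the shrunk disc
    ins=cv2.erode(cv2.fillConvexPoly(np.zeros_like(dark),h,1),np.ones((19,19)))>0
    w_=np.where(ins,np.clip(np.percentile(G[ins],60)-15-G,0,None),0); P=np.c_[X.ravel(),Y.ravel()]; W=w_.ravel(); m=(P*W[:,None]).sum(0)/W.sum(); v=np.linalg.eigh(np.cov(P.T,aweights=W))[1][:,1]
    C[n]["slot"]=(f(m),f(m+v*40),f(m-v*40)); print("slot",onz(n,*f(m),.1575),onz(n,*f(m+v*40),.1575)-onz(n,*f(m-v*40),.1575))
    for q,z in(("ring",.159),("disc",.16)): print(q,onz(n,*C[n][q],z))
    a,b=[onz(n,*p,.157) for p in C[n]["reds"]]; print("reds",a,b,(a+b)/2,"yaw",np.arctan2(-(b-a)[0],(b-a)[1]))
print(tri(C["scene"]["ring"],C["top"]["ring"]),tri(C["scene"]["disc"],C["top"]["disc"]))
```

```text
Traceback (most recent call last):
ZeroDivisionError: float division by zero
```

```bash
python3 nudge.py '[{"aperture":0.05,"sy":0.0015,"sz":0.05},{"aperture":0.05,"sy":0.0015,"sz":0.1},{"aperture":0.05,"sy":0.0015,"sz":0.135},{"aperture":0.05,"sy":0.0015,"sz":0.16},{"aperture":0.05,"sy":0.0015,"sz":0.18}]'
```

```text
time_s: 5.75
tcp_pos: [0.5476, -0.3599, 0.0738]
ee_rot: [-2.218, -2.222, -0.0]
force: [0.5, -0.4, 0.2]
opening: 0.0504
finger_force: 0.0
```

```bash
python3 nudge.py '[{"aperture":0.05,"sz":0.027},{"aperture":0.05,"sz":0.027}]'
cat > ring.py <<'E'
from h import *
np.set_printoptions(precision=4,suppress=True)
C={}
for n,x,y,w in(("top",260,200,40),("scene",325,215,60)):
    im=np.mean([cv2.imread(f"pics/{n}2.png")[:,:,::-1].astype(float)],0)
    g=cv2.resize(im[y:y+w,x:x+w].astype(np.float32),None,fx=8,fy=8,interpolation=cv2.INTER_CUBIC)
    G=cv2.GaussianBlur(g.mean(2),(0,0),3); f=lambda p:(np.array(p)+.5)/8-.5+[x,y]
    c0=(np.array({"top":(282,221.7),"scene":(349.4,238.2)}[n])-[x,y]+.5)*8
    Y,X=np.mgrid[:G.shape[0],:G.shape[1]]; R=np.hypot(X-c0[0],Y-c0[1]); near=R<75
    print(n,"range",np.percentile(G[near],[1,10,30,50,70,90]))
    th=110 if len(__import__("sys").argv)<2 else float(__import__("sys").argv[1])
    dark=((G<th)&near).astype(np.uint8); cs,_=cv2.findContours(dark,cv2.RETR_EXTERNAL,cv2.CHAIN_APPROX_NONE)
    c=cv2.convexHull(max(cs,key=len)); M=cv2.moments(c); cen=lambda M:f((M["m10"]/M["m00"],M["m01"]/M["m00"])); ring=cen(M)
    fill=cv2.fillConvexPoly(np.zeros_like(dark),c,1); br=((G>160)&(cv2.erode(fill,np.ones((15,15)))>0)).astype(np.uint8)
    h=cv2.convexHull(np.argwhere(br)[:,::-1].astype(np.int32)); disc=cen(cv2.moments(h))
    r=(g[:,:,0]-np.maximum(g[:,:,1],g[:,:,2])>35)&(R<(130)); k,l,s,cc=cv2.connectedComponentsWithStats(r.astype(np.uint8)); i=np.argsort(-s[1:,4])[:2]+1
    C[n]=dict(ring=ring,disc=disc); reds=sorted([tuple(f(cc[j])) for j in i]); print("px",ring,disc,reds,"ringbox",cv2.boundingRect(c),"discbox",cv2.boundingRect(h))
    ins=cv2.erode(cv2.fillConvexPoly(np.zeros_like(dark),h,1),np.ones((19,19)))>0
    w_=np.where(ins,np.clip(np.percentile(G[ins],60)-15-G,0,None),0); P=np.c_[X.ravel(),Y.ravel()]; W=w_.ravel(); m=(P*W[:,None]).sum(0)/W.sum(); v=np.linalg.eigh(np.cov(P.T,aweights=W))[1][:,1]
    d=onz(n,*f(m+v*30),.159)-onz(n,*f(m-v*30),.159); print("slot",onz(n,*f(m),.159),"yaw",np.arctan(-d[0]/d[1]))
    for q,z in(("ring",.159),("disc",.16)): print(q,onz(n,*C[n][q],z))
    a,b=[onz(n,*p,.157) for p in reds]; print("redmid",(a+b)/2,"yaw",np.arctan(-(b-a)[0]/(b-a)[1]))
print(tri(C["scene"]["ring"],C["top"]["ring"]),tri(C["scene"]["disc"],C["top"]["disc"]))
E
python3 ring.py
```

```text
time_s: 5.95
tcp_pos: [0.5461, -0.3588, 0.0451]
ee_rot: [-2.214, -2.218, 0.0]
force: [-0.9, 0.0, -0.3]
opening: 0.05
finger_force: 0.0
top range [ 73.8154  96.3081 131.111  157.9061 172.4276 194.2446]
px [281.9741 222.3118] [281.6586 221.7336] [(np.float64(272.1919117647059), np.float64(221.3547794117647)), (np.float64(290.98742012779553), np.float64(221.7234424920128))] ringbox (122, 132, 112, 97) discbox (140, 143, 69, 67)
slot [0.5841 0.0766 0.159 ] yaw 0.03783371312399163
ring [0.5793 0.0765 0.159 ]
disc [0.581  0.0774 0.16  ]
redmid [0.5822 0.0778 0.157 ] yaw -0.046891851769896735
scene range [ 58.9268  86.489  116.3968 147.9801 165.8149 195.8972]
px [348.949  237.7656] [349.3832 237.8853] [(np.float64(339.79302884615385), np.float64(241.66322115384617)), (np.float64(344.1988598256204), np.float64(225.30759557344064))] ringbox (133, 135, 123, 103) discbox (160, 154, 78, 67)
slot [0.5795 0.0772 0.159 ] yaw -0.008919150792721927
ring [0.5784 0.0769 0.159 ]
disc [0.5799 0.0774 0.16  ]
redmid [0.5542 0.0679 0.157 ] yaw 0.8302483238427152
(array([0.5791, 0.0765, 0.1602]), np.float64(1.2773379622314322e-05)) (array([0.5806, 0.0772, 0.1611]), np.float64(0.00040285302925497263))
```

```bash
python3 nudge.py '[{"aperture":0.05},{"aperture":0.05}]'; python3 nudge.py '[{"aperture":0.05}]'; python3 go.py .5475 -.3625 .046 1.571
```

```text
time_s: 6.15
tcp_pos: [0.5489, -0.3622, 0.0506]
ee_rot: [2.219, 2.22, 0.0]
force: [-0.7, 0.1, -0.1]
opening: 0.0501
finger_force: 0.0
time_s: 6.25
tcp_pos: [0.5487, -0.3625, 0.0506]
ee_rot: [2.219, 2.22, 0.0]
force: [-0.3, 0.3, -0.9]
opening: 0.0499
finger_force: 0.0
[ 0.     -0.0012  0.0046] [0.0023 0.0022 0.0002] q6 -0.753 t 6.25 F [-0.26  0.34 -0.88] M [-0.024 -0.04   0.011]
```

```bash
python3 nudge.py '[{"aperture":0.05,"sy":-0.001,"sz":0.004},{"aperture":0.05,"sy":-0.001,"sz":0.004},{"aperture":0.0,"sy":-0.001,"sz":0.004},{"aperture":0,"sy":-0.001,"sz":0.004},{"aperture":0,"sy":-0.001,"sz":0.004},{"aperture":0,"sy":-0.001,"sz":0.004}]' 15;  python3 nudge.py '[{"aperture":0},{"aperture":0},{"aperture":0}]' 45; python3 go.py .5475 -.3625 .046 1.571
```

```text
time_s: 6.85
tcp_pos: [0.5467, -0.3619, 0.0446]
ee_rot: [-2.221, -2.221, -0.0]
force: [-0.4, -0.2, -0.7]
opening: 0.0228
finger_force: 0.0
time_s: 7.15
tcp_pos: [0.5459, -0.362, 0.0446]
ee_rot: [-2.22, -2.221, 0.002]
force: [-4.6, -0.4, 2.6]
opening: 0.0118
finger_force: 44.9
[-0.0005  0.0016 -0.0014] [-0.0016 -0.0002 -0.0002] q6 -0.755 t 7.15 F [-4.56 -0.42  2.56] M [-0.117  0.733 -0.056]
```

```bash
python3 nudge.py '[{"aperture":0,"sy":-0.001},{"aperture":0,"sy":-0.002},{"aperture":0,"sy":-0.002},{"aperture":0,"sy":-0.002}]'; python3 nudge.py '[{"aperture":0,"sy":-0.001},{"aperture":0,"sy":-0.001},{"aperture":0,"sy":-0.001}]'; python3 go.py .5475 -.3625 .046 1.571
```

```text
time_s: 7.55
tcp_pos: [0.545, -0.3618, 0.0446]
ee_rot: [2.221, 2.221, 0.001]
force: [1.0, -0.3, -0.9]
opening: 0.0114
finger_force: 44.9
time_s: 7.85
tcp_pos: [0.5437, -0.3618, 0.0446]
ee_rot: [-2.221, -2.221, -0.0]
force: [0.6, -0.5, -1.5]
opening: 0.0119
finger_force: 44.9
[-0.0007  0.0038 -0.0014] [ 0.     -0.0001 -0.0002] q6 -0.758 t 7.85 F [ 0.57 -0.55 -1.48] M [-0.037 -0.082  0.019]
```

```bash
python3 nudge.py '[{"aperture":0,"sz":-0.01},{"aperture":0,"sz":-0.03},{"aperture":0,"sz":-0.06},{"aperture":0,"sz":-0.1},{"aperture":0,"sz":-0.15},{"aperture":0,"sz":-0.2},{"aperture":0,"sx":0.1,"sy":0.01,"sz":-0.22,"az":0.03},{"aperture":0,"sx":0.15,"sy":0.015,"sz":-0.22,"az":0.03},{"aperture":0,"sx":0.2,"sy":0.02,"sz":-0.22,"az":0.03},{"aperture":0,"sx":0.25,"sy":0.025,"sz":-0.22,"az":0.03},{"aperture":0,"sx":0.3,"sy":0.03,"sz":-0.22,"az":0.03},{"aperture":0,"sx":0.35,"sy":0.037,"sz":-0.22,"az":0.03}]'; python3 nudge.py '[{"aperture":0,"sx":0.05},{"aperture":0,"sx":0.089},{"aperture":0,"sx":0.089},{"aperture":0,"sx":0.089},{"aperture":0,"sx":0.089}]';python3 go.py .581 .077 .20 1.541;python3 - <<'E'
from h import *
a=[]
for n in("top","scene"):
    im=manip.read_camera(n)[:,:,::-1]; cv2.imwrite(f"pics/{n}3.png",im)
im=cv2.imread("pics/scene3.png"); cv2.imwrite("pics/key3.png",cv2.resize(im[120:270,270:470],None,fx=4,fy=4,interpolation=cv2.INTER_CUBIC))
E
```

```text
time_s: 9.05
tcp_pos: [0.5742, -0.0629, 0.2655]
ee_rot: [2.254, 2.187, 0.001]
force: [0.7, -0.8, -0.3]
opening: 0.0119
finger_force: 44.9
time_s: 9.55
tcp_pos: [0.5771, 0.0233, 0.2647]
ee_rot: [2.254, 2.187, -0.0]
force: [-0.7, -0.1, -0.8]
opening: 0.0119
finger_force: 44.9
[0.0539 0.0022 0.0647] [ 0.0006  0.0006 -0.0007] q6 -0.122 t 9.55 F [-0.7  -0.06 -0.76] M [ 0.02  -0.085 -0.021]
```

View pics/key3.png

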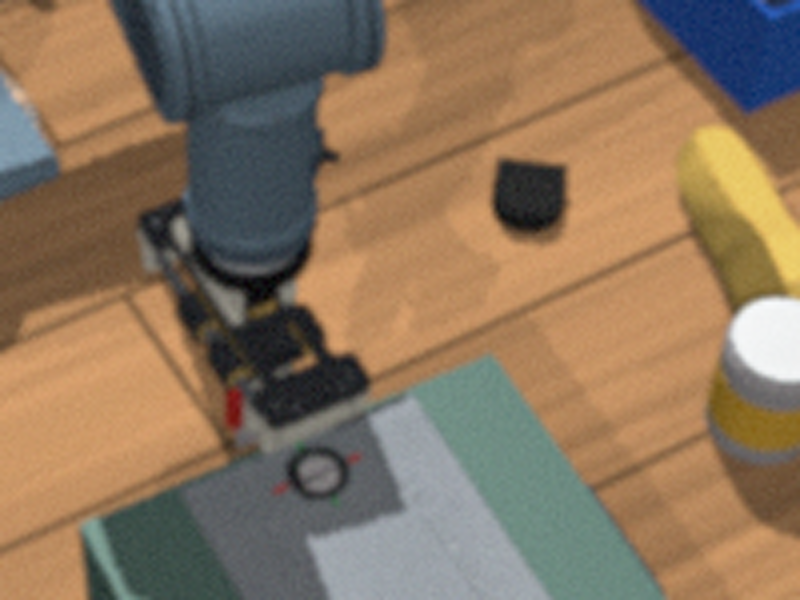

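The key is held: its red edge shows at crop (235,405), next to the finger. I'll move over the stud.

```bash
python3 nudge.py '[{"aperture":0,"sx":0.027,"sy":0.001,"sz":0.03},{"aperture":0,"sx":0.054,"sy":0.002,"sz":0.05},{"aperture":0,"sx":0.054,"sy":0.002,"sz":0.062},{"aperture":0,"sx":0.054,"sy":0.002,"sz":0.062},{"aperture":0,"sx":0.054,"sy":0.002,"sz":0.062},{"aperture":0,"sx":0.054,"sy":0.002,"sz":0.062}]';python3 nudge.py '[{"aperture":0},{"aperture":0}]'; python3 go.py .581 .077 .194 1.541
```

```text
time_s: 10.25
tcp_pos: [0.5815, 0.0768, 0.2035]
ee_rot: [2.255, 2.185, 0.002]
force: [0.1, 0.8, -0.8]
opening: 0.0119
finger_force: 44.9
time_s: 10.45
tcp_pos: [0.5811, 0.0775, 0.2031]
ee_rot: [2.255, 2.186, 0.001]
force: [-0.9, -0.5, -0.6]
opening: 0.0118
finger_force: 44.9
[-0.0005 -0.0001  0.0091] [ 0.0014  0.0001 -0.001 ] q6 -0.027 t 10.45 F [-0.94 -0.5  -0.59] M [-0.079 -0.045  0.031]
```

Next, descend slowly in about 1 mm steps while watching the force.

```bash
python3 nudge.py '[{"aperture":0,"sz":0.004},{"aperture":0,"sz":0.008},{"aperture":0,"sz":0.008}]'; for i in 1 2 3; do :; done; python3 nudge.py '[{"aperture":0,"sz":0.001},{"aperture":0,"sz":0.001}]'; python3 nudge.py '[{"aperture":0,"sz":0.001},{"aperture":0,"sz":0.001}]'; python3 nudge.py '[{"aperture":0,"sz":0.001},{"aperture":0,"sz":0.001}]'
```

```text
time_s: 10.75
tcp_pos: [0.5801, 0.0781, 0.1934]
ee_rot: [-2.254, -2.187, 0.002]
force: [0.6, -0.4, -0.8]
opening: 0.0117
finger_force: 44.9
time_s: 10.95
tcp_pos: [0.5806, 0.0781, 0.1931]
ee_rot: [-2.254, -2.188, 0.0]
force: [-0.3, -1.5, -1.1]
opening: 0.0118
finger_force: 44.9
time_s: 11.15
tcp_pos: [0.5806, 0.0781, 0.1922]
ee_rot: [-2.254, -2.188, 0.0]
force: [-0.2, 0.1, -1.3]
opening: 0.0119
finger_force: 44.9
time_s: 11.35
tcp_pos: [0.5806, 0.0781, 0.1912]
ee_rot: [-2.254, -2.188, 0.0]
force: [0.2, -0.1, -0.2]
opening: 0.0113
finger_force: 44.9
```

```bash
python3 nudge.py '[{"aperture":0,"sz":0.001},{"aperture":0,"sz":0.001}]'; python3 nudge.py '[{"aperture":0,"sz":0.001},{"aperture":0,"sz":0.001}]'
```

```text
time_s: 11.55
tcp_pos: [0.5806, 0.0781, 0.1901]
ee_rot: [-2.254, -2.188, 0.0]
force: [0.5, -0.2, -1.4]
opening: 0.0118
finger_force: 44.9
time_s: 11.75
tcp_pos: [0.5806, 0.0781, 0.1891]
ee_rot: [-2.254, -2.188, 0.0]
force: [0.5, -0.8, -0.6]
opening: 0.0115
finger_force: 44.9
```

```bash
python3 nudge.py '[{"aperture":0,"sz":0.001},{"aperture":0,"sz":0.001}]'; python3 nudge.py '[{"aperture":0,"sz":0.001},{"aperture":0,"sz":0.001}]';python3 nudge.py '[{"aperture":0,"sz":0.0005},{"aperture":0,"sz":0.0005}]'
```

```text
time_s: 11.95
tcp_pos: [0.5806, 0.0781, 0.1881]
ee_rot: [-2.254, -2.188, 0.0]
force: [0.3, -0.3, -0.7]
opening: 0.0119
finger_force: 44.9
time_s: 12.15
tcp_pos: [0.5808, 0.0781, 0.1875]
ee_rot: [2.254, 2.188, 0.0]
force: [0.2, -0.5, 0.4]
opening: 0.0119
finger_force: 44.9
time_s: 12.35
tcp_pos: [0.5808, 0.0781, 0.1872]
ee_rot: [2.254, 2.188, 0.001]
force: [-0.7, -0.7, 2.0]
opening: 0.0117
finger_force: 44.9
```

Contact came at TCP z≈0.1875, so the blade tip is at about 0.155, which matches the slot floor. Feeling sideways will confirm and centre it.

```bash
python3 nudge.py '[{"aperture":0,"sy":0.001},{"aperture":0,"sy":0.0015},{"aperture":0,"sy":0.0015},{"aperture":0,"sy":0.0015}]'; python3 nudge.py '[{"aperture":0,"sy":-0.0015},{"aperture":0,"sy":-0.003},{"aperture":0,"sy":-0.003},{"aperture":0,"sy":-0.003}]'
```

```text
time_s: 12.75
tcp_pos: [0.582, 0.0781, 0.1868]
ee_rot: [-2.254, -2.188, 0.0]
force: [-2.4, -0.5, 2.8]
opening: 0.0119
finger_force: 44.9
time_s: 13.15
tcp_pos: [0.5797, 0.0781, 0.1871]
ee_rot: [2.254, 2.187, 0.001]
force: [2.7, -0.4, 3.4]
opening: 0.0113
finger_force: 44.9
```

```bash
python3 nudge.py '[{"aperture":0,"sy":0.0013},{"aperture":0,"sy":0.0013,"sz":0.001},{"aperture":0,"sy":0.0013,"sz":0.002},{"aperture":0,"sy":0.0013,"sz":0.003},{"aperture":0,"sy":0.0013,"sz":0.003}]'; python3 nudge.py '[{"aperture":0,"sz":0.001},{"aperture":0,"sz":0.002},{"aperture":0,"sz":0.002}]'
```

```text
time_s: 13.65
tcp_pos: [0.5802, 0.0781, 0.184]
ee_rot: [-2.254, -2.188, 0.001]
force: [-2.2, 0.1, 6.9]
opening: 0.0116
finger_force: 44.9
time_s: 13.95
tcp_pos: [0.5806, 0.0781, 0.1824]
ee_rot: [2.254, 2.188, 0.001]
force: [-2.0, -0.6, 8.5]
opening: 0.012
finger_force: 44.9
```

```bash
python3 nudge.py '[{"aperture":0,"sz":0.001},{"aperture":0,"sz":0.0012},{"aperture":0,"sz":0.0012}]'; python3 nudge.py '[{"aperture":0,"az":0.1},{"aperture":0,"az":0.2},{"aperture":0,"az":0.3},{"aperture":0,"az":0.4},{"aperture":0,"az":0.4}]'; python3 nudge.py '[{"aperture":0,"az":0.1},{"aperture":0,"az":0.2},{"aperture":0,"az":0.2}]'; python3 go.py .5808 .0781 .182 1.571
```

```text
time_s: 14.25
tcp_pos: [0.5808, 0.0781, 0.1816]
ee_rot: [2.254, 2.187, 0.001]
force: [-1.4, -0.6, 8.9]
opening: 0.0117
finger_force: 44.9
time_s: 14.75
tcp_pos: [0.581, 0.0781, 0.1817]
ee_rot: [2.645, 1.692, 0.002]
force: [-1.3, -0.5, 10.0]
opening: 0.0118
finger_force: 45.0
time_s: 15.05
tcp_pos: [0.581, 0.078, 0.1817]
ee_rot: [2.801, 1.42, 0.002]
force: [-0.8, -0.1, 8.4]
opening: 0.012
finger_force: 45.0
[-0.0001 -0.0002 -0.0003] [ 1.800e-03 -4.000e-04 -6.329e-01] q6 0.576 t 15.05 F [-0.83 -0.07  8.38] M [-0.067  0.232  0.042]
```

```bash
python3 nudge.py '[{"aperture":0,"az":0.1},{"aperture":0,"az":0.2},{"aperture":0,"az":0.3},{"aperture":0,"az":0.4},{"aperture":0,"az":0.5},{"aperture":0,"az":0.5}]'; python3 go.py .5808 .0781 .182 -.044; python3 nudge.py '[{"aperture":0,"az":0.1},{"aperture":0,"az":0.2},{"aperture":0,"az":0.3},{"aperture":0,"az":0.38},{"aperture":0,"az":0.38}]'; python3 go.py .5808 .0781 .182 -.044
```

```text
time_s: 15.65
tcp_pos: [0.581, 0.078, 0.1817]
ee_rot: [3.066, 0.683, 0.003]
force: [-0.3, 0.4, 8.7]
opening: 0.0116
finger_force: 45.0
[-0.0001 -0.0002 -0.0003] [ 0.0007 -0.0018  0.4821] q6 1.076 t 15.65 F [-0.32  0.39  8.74] M [-0.061  0.216  0.055]
time_s: 16.15
tcp_pos: [0.581, 0.0779, 0.1817]
ee_rot: [3.14, 0.092, 0.003]
force: [-1.3, -0.1, 8.7]
opening: 0.0117
finger_force: 45.0
[-0.0002 -0.0002 -0.0003] [ 0.0004 -0.0018  0.1027] q6 1.456 t 16.15 F [-1.31 -0.13  8.75] M [-0.041  0.295  0.045]
```

```bash
python3 nudge.py '[{"aperture":0,"az":0.06},{"aperture":0,"az":0.1},{"aperture":0,"az":0.1},{"aperture":0,"az":0.1}]'; python3 go.py .5808 .0781 .182 -.044;python3 nudge.py '[{"aperture":0,"az":0.03},{"aperture":0,"az":0.03},{"aperture":0,"az":0.03}]'; python3 go.py .5808 .0781 .182 -.044
```

```text
time_s: 16.55
tcp_pos: [0.5809, 0.0779, 0.1817]
ee_rot: [3.141, -0.061, 0.003]
force: [-1.5, 0.2, 9.5]
opening: 0.0115
finger_force: 45.0
[-0.0002 -0.0002 -0.0003] [ 0.0003 -0.0018  0.0049] q6 1.553 t 16.55 F [-1.49  0.2   9.49] M [-0.015  0.249  0.046]
time_s: 16.85
tcp_pos: [0.5809, 0.0779, 0.1817]
ee_rot: [3.139, -0.108, 0.003]
force: [-0.4, -1.0, 9.3]
opening: 0.0116
finger_force: 45.0
[-0.0002 -0.0002 -0.0003] [ 0.0003 -0.0017 -0.0251] q6 1.583 t 16.85 F [-0.39 -0.97  9.29] M [-0.018  0.283  0.09 ]
```

```bash
python3 nudge.py '[{"aperture":0,"sz":-0.002},{"aperture":0,"sz":-0.004},{"aperture":0,"sz":-0.006},{"aperture":0,"sz":-0.009},{"aperture":0,"sz":-0.014},{"aperture":0,"sz":-0.04},{"aperture":0,"sz":-0.085},{"aperture":0,"sz":-0.085},{"aperture":0,"sx":-0.1,"sz":-0.085},{"aperture":0,"sx":-0.1,"sz":-0.085}]'; python3 go.py .58 -.1 .265 1.571
```

```text
time_s: 17.85
tcp_pos: [0.4798, 0.085, 0.2641]
ee_rot: [-3.139, 0.109, 0.004]
force: [-1.0, -0.3, 0.6]
opening: 0.0118
finger_force: 44.9
[ 0.1128  0.1775 -0.0012] [-0.0023  0.0018 -1.6407] q6 1.586 t 17.85 F [-0.97 -0.28  0.55] M [-0.009  0.063 -0.035]
```

```bash
python3 go.py .5437 -.3618 .265 1.571; python3 nudge.py '[{"aperture":0,"sx":0.02,"sy":0.15,"az":-0.4},{"aperture":0,"sx":0.02,"sy":0.15,"az":-0.4},{"aperture":0,"sx":0.02,"sy":0.15,"az":-0.4},{"aperture":0,"sx":0.05,"sy":0.3,"az":-0.9},{"aperture":0,"sx":0.05,"sy":0.3,"az":-0.9},{"aperture":0,"sx":0.05,"sy":0.3,"az":-0.9},{"aperture":0,"sx":0.09,"sy":0.44,"az":-1.6407},{"aperture":0,"sx":0.09,"sy":0.44,"az":-1.6407},{"aperture":0,"sx":0.09,"sy":0.44,"az":-1.6407},{"aperture":0,"sx":0.09,"sy":0.44,"az":-1.6407},{"aperture":0,"sx":0.09,"sy":0.44,"az":-1.6407},{"aperture":0,"sx":0.09,"sy":0.44,"az":-1.6407}]'; python3 nudge.py '[{"aperture":0},{"aperture":0}]';  python3 go.py .5437 -.3618 .08 1.571
python3 - <<'E'
from h import *
for n in("top","scene"):
    im=manip.read_camera(n)[:,:,::-1]; cv2.imwrite(f"pics/{n}4.png",im)
a=[cv2.resize(cv2.imread(f"pics/{n}4.png")[y:y+w,x:x+w],(400,400),interpolation=cv2.INTER_CUBIC) for n,x,y,w in(("top",260,200,40),("scene",325,215,60))]
cv2.imwrite("pics/ring4.png",np.hstack(a))
E
```

```text
[ 0.0948  0.4412 -0.0012] [-0.0023  0.0018 -1.6407] q6 1.586 t 17.85 F [-0.97 -0.28  0.55] M [-0.009  0.063 -0.035]
time_s: 19.05
tcp_pos: [0.5396, -0.3612, 0.264]
ee_rot: [-2.215, -2.224, -0.0]
force: [-0.2, 0.6, -0.3]
opening: 0.0121
finger_force: 44.9
time_s: 19.25
tcp_pos: [0.54, -0.3599, 0.2651]
ee_rot: [-2.222, -2.219, -0.0]
force: [0.0, -0.7, -0.6]
opening: 0.0119
finger_force: 44.9
[-0.002   0.0038  0.1851] [-0.0006 -0.0007 -0.0017] q6 -0.758 t 19.25 F [ 0.05 -0.68 -0.6 ] M [-0.001 -0.044  0.03 ]
```

View pics/ring4.png

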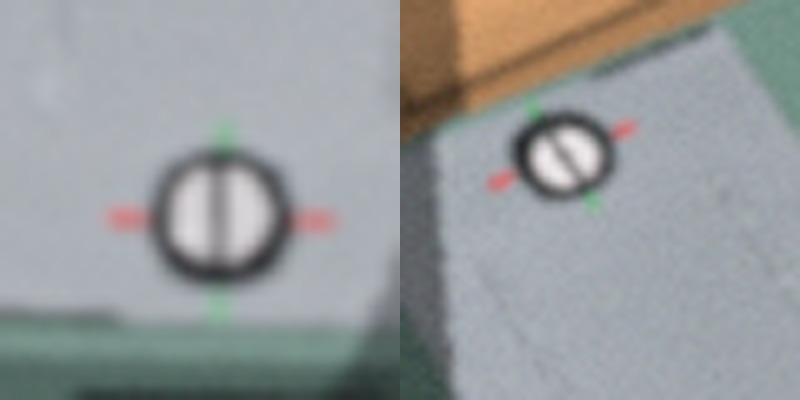

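The slot now points to the green marks (crop (218,217)), so the stud is locked. I'll return the key.

```bash
python3 nudge.py '[{"aperture":0,"sx":-0.001,"sy":0.004,"sz":0.05},{"aperture":0,"sx":-0.001,"sy":0.004,"sz":0.1},{"aperture":0,"sx":-0.001,"sy":0.004,"sz":0.15},{"aperture":0,"sx":-0.001,"sy":0.004,"sz":0.18},{"aperture":0,"sx":-0.001,"sy":0.004,"sz":0.18},{"aperture":0,"sx":-0.001,"sy":0.004,"sz":0.18},{"aperture":0,"sx":-0.001,"sy":0.004,"sz":0.18}]'; python3 go.py .544 -.3618 .073 1.571
```

```text
time_s: 20.05
tcp_pos: [0.5456, -0.3624, 0.0885]
ee_rot: [2.217, 2.219, 0.0]
force: [0.8, -0.7, -0.5]
opening: 0.0118
finger_force: 44.9
[ 0.0007 -0.0017  0.0155] [0.0036 0.0033 0.0003] q6 -0.757 t 20.05 F [ 0.84 -0.67 -0.5 ] M [-0.025 -0.064 -0.012]
```

```bash
python3 nudge.py '[{"aperture":0,"sx":0.0005,"sy":-0.0015,"sz":0.005},{"aperture":0,"sx":0.0005,"sy":-0.0015,"sz":0.01},{"aperture":0,"sx":0.0005,"sy":-0.0015,"sz":0.014},{"aperture":0,"sx":0.0005,"sy":-0.0015,"sz":0.014}]'; python3 go.py .544 -.3618 .0446 1.571;python3 nudge.py '[{"aperture":0,"sz":0.002},{"aperture":0,"sz":0.004},{"aperture":0,"sz":0.006},{"aperture":0,"sz":0.006}]'; python3 go.py .544 -.3618 .0446 1.571
```

```text
time_s: 20.45
tcp_pos: [0.5426, -0.3606, 0.0712]
ee_rot: [-2.221, -2.222, -0.0]
force: [0.2, 0.5, -0.8]
opening: 0.0117
finger_force: 44.9
[-0.0013  0.0014  0.0266] [ 0.0001 -0.0002  0.0003] q6 -0.758 t 20.45 F [ 0.2   0.49 -0.84] M [-0.025 -0.221  0.001]
time_s: 20.85
tcp_pos: [0.5427, -0.3606, 0.0653]
ee_rot: [-2.221, -2.222, -0.0]
force: [1.1, -0.3, -1.0]
opening: 0.0117
finger_force: 44.9
[-0.0012  0.0013  0.0207] [ 0.0001 -0.0001  0.0005] q6 -0.758 t 20.85 F [ 1.09 -0.28 -0.98] M [-0.048 -0.262  0.033]
```

```bash
python3 nudge.py '[{"aperture":0,"sx":-0.001,"sy":0.0012,"sz":0.003},{"aperture":0,"sx":-0.001,"sy":0.0012,"sz":0.007},{"aperture":0,"sx":-0.001,"sy":0.0012,"sz":0.011},{"aperture":0,"sx":-0.001,"sy":0.0012,"sz":0.014},{"aperture":0,"sx":-0.001,"sy":0.0012,"sz":0.017},{"aperture":0,"sx":-0.001,"sy":0.0012,"sz":0.017}]'; python3 go.py .544 -.3618 .0446 1.571;python3 nudge.py '[{"aperture":0,"sz":0.001},{"aperture":0,"sz":0.002},{"aperture":0,"sz":0.003},{"aperture":0,"sz":0.003}]'; python3 go.py .544 -.3618 .0446 1.571
```

```text
time_s: 21.45
tcp_pos: [0.5435, -0.3614, 0.0479]
ee_rot: [-2.22, -2.221, 0.0]
force: [0.4, 1.0, -1.5]
opening: 0.0114
finger_force: 44.9
[-0.0004  0.0005  0.0033] [-0.0009 -0.0008  0.0005] q6 -0.758 t 21.45 F [ 0.42  0.99 -1.47] M [ 0.019 -0.111  0.014]
time_s: 21.85
tcp_pos: [0.5437, -0.3616, 0.0455]
ee_rot: [-2.221, -2.222, 0.0]
force: [-0.3, 0.6, -0.8]
opening: 0.0121
finger_force: 44.9
[-0.0002  0.0003  0.0009] [-0.0001 -0.0001  0.0005] q6 -0.758 t 21.85 F [-0.34  0.64 -0.76] M [-0.026 -0.052 -0.022]
```

One more millimetre down to seat it, then release gently and rise.

```bash
python3 nudge.py '[{"aperture":0,"sz":0.001},{"aperture":0,"sz":0.001},{"aperture":0,"sz":0.001}]' 10; python3 nudge.py '[{"aperture":0.02},{"aperture":0.04},{"aperture":0.05},{"aperture":0.05}]'; python3 nudge.py '[{"aperture":0.05,"sz":-0.03},{"aperture":0.05,"sz":-0.07},{"aperture":0.05,"sz":-0.12},{"aperture":0.05,"sz":-0.17},{"aperture":0.05,"sx":0.05,"sy":-0.05,"sz":-0.17},{"aperture":0.05,"sx":0.1,"sy":-0.1,"sz":-0.17},{"aperture":0.05,"sx":0.12,"sy":-0.12,"sz":-0.17},{"aperture":0.05,"sx":0.12,"sy":-0.12,"sz":-0.17}]'
python3 - <<'E'
from h import *
np.set_printoptions(precision=4,suppress=True)
for n in("top","scene"):
    im=manip.read_camera(n)[:,:,::-1]; cv2.imwrite(f"pics/{n}5.png",im)
a=[cv2.resize(cv2.imread(f"pics/{n}5.png")[y:y+75,x:x+100],None,fx=4,fy=4,interpolation=cv2.INTER_CUBIC) for n,x,y in(("top",395,190),("scene",150,280))]
cv2.imwrite("pics/blk5.png",np.hstack(a))
c=[]
for k in "05":
  for n,(x0,y0,x1,y1) in dict(scene=(195,298,222,322),top=(410,226,430,242)).items():
    q=cv2.imread(f"pics/{n}{k}.png").astype(float)[y0:y1,x0:x1]; w=np.clip(q[:,:,2]-2.2*np.maximum(q[:,:,1],q[:,:,0])-5,0,60); Y,X=np.mgrid[y0:y1,x0:x1]; c.append(((w*X).sum()/w.sum(),(w*Y).sum()/w.sum()))
  print(k,tri(*c[-2:]))
E
```

```text
time_s: 22.15
tcp_pos: [0.5438, -0.3617, 0.0446]
ee_rot: [2.221, 2.222, -0.0]
force: [-0.2, -0.0, -0.2]
opening: 0.012
finger_force: 10.0
time_s: 22.55
tcp_pos: [0.5438, -0.3617, 0.0447]
ee_rot: [2.221, 2.222, 0.0]
force: [0.0, 0.4, -0.2]
opening: 0.0393
finger_force: 0.0
time_s: 23.35
tcp_pos: [0.4206, -0.2383, 0.2146]
ee_rot: [-2.218, -2.222, -0.0]
force: [0.0, -0.3, 0.0]
opening: 0.0497
finger_force: 0.0
0 (array([ 0.5469, -0.3625,  0.068 ]), np.float64(0.0006708789217611215))
 ** On entry to DLASCL parameter number  4 had an illegal value
 ** On entry to DLASCL parameter number  4 had an illegal value
 ** On entry to DLASCL parameter number  4 had an illegal value
 ** On entry to DLASCL parameter number  4 had an illegal value
 ** On entry to DLASCL parameter number  5 had an illegal value
 ** On entry to DLASCL parameter number  4 had an illegal value<stdin>:10: RuntimeWarning: invalid value encountered in scalar divide
Traceback (most recent call last):
  File "h.py", line 13, in tri
    s=np.linalg.lstsq(np.c_[d1,-d2],o2-o1,rcond=None)[0]
      ~~~~~~~~~~~~~~~^^^^^^^^^^^^^^^^^^^^^^^^^^^^^^^^
numpy.linalg.LinAlgError: SVD did not converge in Linear Least Squares
```

View pics/blk5.png

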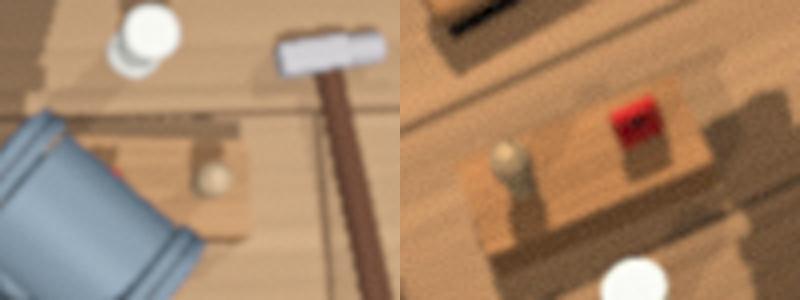

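The key stands where it started, at scene crop (637,122), upright with its grip down on the block.

```bash
python3 nudge.py '[{"aperture":0.05},{"aperture":0.05},{"aperture":0.05}]'; python3 -c "
from rig import manip; print(manip.hand_in())"
```

```text
time_s: 23.75
tcp_pos: [0.4245, -0.2427, 0.2144]
ee_rot: [2.221, 2.222, -0.0]
force: [0.0, 0.4, 0.2]
opening: 0.0497
finger_force: 0.0
the job is handed in; nothing more can be done
None
```

The hatch is shut, the stud is turned to its green (locked) marks, and the key is back upright in its own pocket; I handed the job in at about 24 s, but the hand-in returned no verdict.

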